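Clamp the pin that fits and hold the lever

TASK

Two look-alike brass pins stand on the bench: find the one that fits the bore of the blue clamping fixture, stand it fully down in the bore and let go, leaving the fat one standing upright on the bench clear of the fixture. Then swing the red safety catch fully out of the lever's way, and only after that pull the fixture's lever towards its front as far as it goes, so that the sprung pad clamps the pin; finish while still holding the lever there, for it springs back if let go. Do not disturb the loupe, the tape roll or the black marker pen.

Things in the scene. Friction and masses are not known exactly. Their poses are not given: they have to be found in the camera images.
- pin_a_centre (a point): Centre (30 mm above the foot) of one of two upright round brass pins, 60 mm tall, 0.12 kg, feet chamfered. One is 22 mm in diameter and drops into the bore, the other is 28 mm and cannot; which is which is not said: test by pinching, trying or sight. z is the pin's axis. They stand on the bench right of the fixture, 85 mm or more apart, in either order.
- pin_b_centre (a point): Centre (30 mm above the foot) of the other of the two brass pins; see the first. Its z is the pin's axis.
- fixture: Clamping fixture, fixed to the bench; origin on the bench, x towards its back (away from the robot), y to its left, z up. Blue base 12 mm thick, from x -55 to 135 and y -130 to 160 mm. In x, y mm: bore 0, -85; lever hinge 100, 70; catch pivot 30, 67. While the lever rests, the clamp finger stands upright over 50 mm behind the bore's axis, up to 0.2 m high.
- nest (a point): Centre of the floor of the fixture's round bore, 13 mm above the bench, with the fixture's axes. The bore is upright, 25 mm in diameter, 22 mm deep, chamfered, open at the top, in a 60 mm square bright steel block whose top is 35 mm above the bench. A seated pin stands 38 mm out of the block, its centre 30 mm above this point.
- grip (a point): Centre of the lever's black grip: a cylinder 24 mm in diameter, 30 mm long, lying along the fixture's y (pinch its ends from above, or hook behind it), 125 mm from the hinge on a 12 mm steel rod; it spins freely on its pin. At rest 54 mm behind and 113 mm above the hinge (0.2 m above the bench); fully pulled, 98 mm in front of and 78 mm above the hinge.
- lever_hinge (a point): Point on the lever's hinge axis, in the lever's plane, 87 mm above the bench, fixed to the fixture, with the fixture's axes; the hinge axis is its y. The lever swings in its x-z plane.
- lever (a joint): Lever angle, rad: 0 at rest (leaning 0.45 back), 1.35 fully pulled to its stop (leaning 0.9 towards the fixture's front). A spring returns it: pull at the grip about 1.5 N at first, 4 N later, 9 N over the last 0.1 rad where the sprung pad presses the seated pin (touching at about 1.25). The closed red catch blocks it at about 0.1.
- catch_peg (a point): Middle of the red catch's upright peg: 12 mm in diameter, from 115 to 147 mm above the bench (this point at 130), 70 mm from the catch's pivot. Catch closed: in front of the pivot (fixture -x); open: to its left (fixture +y). Nothing else stands near it.
- catch_pivot (a point): Point on the upright pivot axis of the red safety catch, 110 mm above the bench, fixed to the fixture, with the fixture's axes. The catch is a red bar, 10 mm high, whose nose reaches 72 mm back from the pivot when closed and props the lever rod; its post and nose stay below the pulled lever.
- catch (a joint): Angle of the red catch about its upright pivot, rad: 0 closed (nose pointing back at the lever rod, peg in front), 1.5 fully open (nose to the fixture's right, peg to its left); it opens clockwise seen from above and stays where it is left (light friction, under 1 N at the peg). Pulling the lever does not open it.
- loupe_centre (a point): Centre of a black stand loupe, 37 mm round, 36 mm high: leave it alone.
- roll_centre (a point): Centre of a roll of beige masking tape, 104 mm across, 25 mm high, lying flat: leave it alone.
- marker_centre (a point): Centre of a black marker pen, 133 mm long, 13 mm thick, lying on the bench: leave it alone.
Things that resemble listed ones, but are neither listed nor needed, are in the scene too. What is shaped like the part that bears pin_b_centre but pink is not meant.

How it is judged (in metres and radians):
On the way, in this order (a step that is already met when the one before it is completed fails the run):
1. the pin that fits stands fully down in the bore, let go, with catch still closed and lever at rest (horizontal distance between pin_b_centre and nest below 0.004 m and z of pin_b_centre in the frame of nest below 0.034 m and angle between pin_b_centre's own z axis and vertical below 0.12 rad and contact force between the fingers and pin_b below 0.3 N and value of joint catch below 0.4 rad and value of joint lever below 0.2 rad), for 0.2 s.
2. the red catch is swung out of the way (over 1.1 rad) while the lever is still at rest (horizontal distance between pin_b_centre and nest below 0.004 m and z of pin_b_centre in the frame of nest below 0.034 m and angle between pin_b_centre's own z axis and vertical below 0.12 rad and value of joint catch above 1.1 rad and value of joint lever below 0.25 rad), for 0.2 s.
At the end, for the whole second after the job is handed in: The 22 mm pin is down in the bore (axis within 4 mm, seated within 4 mm, upright), catch over 1.1 rad, lever over 1.28 rad and still, fingers bearing on it (over 1 N), pad pressing the pin (over 2 N); the 28 mm pin stands upright on the bench, over 60 mm from the bore, not held (horizontal distance between pin_b_centre and nest below 0.004 m and z of pin_b_centre in the frame of nest below 0.034 m and angle between each of pin_b_centre, pin_a_centre's own z axis and vertical below 0.12 rad and value of joint catch above 1.1 rad and value of joint lever above 1.28 rad and velocity of joint lever below 0.2 rad/s and contact force between the fingers and lever above 1 N and contact force between lever and pin_b above 2 N and contact force between the fingers and pin_b below 0.3 N and height (world z) of pin_a_centre between 0.025 and 0.035 m and horizontal distance between pin_a_centre and nest above 0.06 m and contact force between the fingers and pin_a below 0.3 N); the arm keeps its last pose, push and grip.
It fails at once if the lever is forced past the closed catch (value of joint lever above 0.4 rad and value of joint catch below 0.7 rad).
It fails at once if the loupe is moved over 30 mm (distance of loupe_centre from where it was at the start of the episode above 0.03 m).
It fails at once if the tape roll is moved over 30 mm (distance of roll_centre from where it was at the start of the episode above 0.03 m).
It fails at once if the marker pen is moved over 30 mm (distance of marker_centre from where it was at the start of the episode above 0.03 m).
It also fails if it takes over 72 s, if anything falls off the work surface, if the arm or the gripper's body presses on something with over 40 N, if the wrist force passes 120 N, or if a joint passes its speed limit or range.

ROBOT

A 7-joint arm with a two-finger parallel gripper is mounted at the origin on a cart in front of the work surface, level with it; the furniture and walls round the work are solid. World frame = base frame: x ahead of the robot, y to its left, z up, the work surface at z = 0. Lengths are in mm, angles in rad, forces in N, time in s.
With the tool pointing down it reaches from about 350 to 900 mm from the base axis. Payload 7.2 kg.
Tool frame: the origin (TCP) lies at the very end of the fingers, on their centre line; the grasp point (between the pads) lies 19 mm behind it; z points along the fingers, y is the line along which they close (so a half turn about z gives the same grasp; the last joint's range is limited). The gripper opens to 88 mm and grips with 3 to 60 N. Pads are 20 mm wide; open, the fingers measure 115 mm over their backs; the gripper's body (75 mm by 178 mm) begins 61 mm behind the grasp point.
Start: joints at [-1.322, 0.411, -0.013, 1.596, 0.006, 1.134, -0.082], TCP at [194.714, 593.899, 222.653] pointing down, gripper open.
Joint ranges: [-2.95, 2.95], [-0.29, 1.99], [-1.47, 1.44], [0.14, 2.54], [-1.03, 4.17], [0.13, 1.85], [-2.86, 2.86]. Speed limits (rad/s): [2.39, 2.39, 3.01, 3.01, 3.14, 3.14, 3.14].

INTERFACE

Orientations are given as a unit quaternion [x, y, z, w].
In Python, from workcell import ctrl, vision gives the robot as it stands.
- The arm moves only by the tool drive_tool, never from a script. Its argument "commands" is a list of rows, each a list of 6 numbers: the shift along the tool's x, y, z in cm, then the turn, a rotation vector about the tool's x, y, z in rad. A call has 1 to 12 rows; each row is the pose to reach, as a shift and turn from the pose commanded when the call began, along the tool's axes at that moment; what a row does not reach only later rows make up. A row lasts 1/10 s, in which the tool goes at most 50 mm and 8.59 degrees, less where a joint would pass 70% of its speed; a pose out of reach is approached as far as the arm can. A call with a gripper value outside its range is refused whole. "claw" is the finger opening in cm, from 0 to 8.78, set as the call begins (left out, the last holds). The fingers move at their own pace and stop on an object; "squeeze" is the grip in N (left out, the last holds). Time passes only in rows, so rows that repeat a pose let the fingers close. It gives the time, the measured TCP pose, the force, the opening and the grip force at its end, in the units of the state.
- ctrl.sense(): the state, without advancing time (a new reading comes with each control period).
- vision.grab_frame(name): name is "side" or "top"; returns the picture (420x560x3 uint8, red, green, blue); there is no depth.
- vision.get_calibration(name): a dict with "intrinsics" (3x3 intrinsics, pixels), "k1" (the pictures are not rectified: a ray, as slopes to the right and down, at radius r is drawn at 1 + k1 r^2 times it, then the intrinsics apply), "R" (3x3) and "t" (3): a world point X has camera coordinates R X + t. Camera axes: x right, y down, z forward; pixel columns grow to the right and rows downward; lengths in mm; the calibration is good to about 2 mm. A picture is of the moment at which its call begins. get_calibration takes no time and is no camera call.
- ctrl.hand_in(): hands the job in; it is judged then, once.
The state is a dict: "clock": time; "joint_positions": joint angles; "dq": joint speeds; "effort": joint torques, N m; "ee_pos": TCP position; "ee_rot": TCP orientation; "wrist_force": force on the tool from outside, world axes, zero at the start; "ft_torque": the same for the moment, N m; "width": finger opening in mm; "finger_force": force on a finger pad.
Only numpy, scipy, OpenCV 4.12 (cv2) and the standard library are available. Lean on these libraries where they do the work, as an engineer would, in place of code of your own. Each camera call takes 0.05 s, during which the arm holds its last target. There are 200 camera calls.

## Working session

There is one attempt and no reset: what is moved stays moved. The work goes in short steps, Python scripts to look and compute and a tool call to move; the robot and the scene stay as the last step left them, time stands still between calls to the robot, and variables do not carry over. Pictures are saved under pics/ and viewed, at most 10 in all, crops included, and the job is handed in when it is done.

Besides the shell and the picture viewer there is one more tool, called after "Emit:" as name(argument=value, ...) on one line, values as JSON. drive_tool: Moves the arm, as the interface text tells. Its arguments: {"type":"object","properties":{"commands":{"type":"array","items":{"type":"array","items":{"type":"number"}}},"claw":{"type":"number"},"squeeze":{"type":"number"}},"required":["commands"]}

```bash
mkdir -p pics
cat > h.py <<'E'
import numpy as np, cv2
from workcell import ctrl, vision
def ray(n,u,v):
    c=vision.get_calibration(n); K=np.array(c["intrinsics"]);R=np.array(c["R"]);t=np.array(c["t"])
    d=(np.array([u,v])-K[:2,2])/[K[0,0],K[1,1]]; s=d.copy()
    for _ in range(20): s=d/(1+c["k1"]*(s@s))
    return -R.T@t, R.T@np.array([s[0],s[1],1.])
def onz(n,u,v,z):
    o,d=ray(n,u,v); return o+d*(z-o[2])/d[2]
def proj(n,X):
    c=vision.get_calibration(n); K=np.array(c["intrinsics"])
    p=np.array(c["R"])@np.array(X,float)+np.array(c["t"]); s=p[:2]/p[2]; s=s*(1+c["k1"]*(s@s))
    return K[:2,:2]@s+K[:2,2]
def snap(n,f):
    im=vision.grab_frame(n); cv2.imwrite("pics/"+f+".png",cv2.cvtColor(im,cv2.COLOR_RGB2BGR)); return im
E
python3 - <<'E'
from h import *
np.set_printoptions(precision=3,suppress=True)
for n in("top","side"):
    snap(n,n+"0"); c=vision.get_calibration(n); print(n,c["k1"],-np.array(c["R"]).T@np.array(c["t"])); print(np.array(c["R"]),c["intrinsics"])
print(ctrl.sense())
E
```

```text
top -0.03816904430551615 [ 421.197  -43.566 1427.299]
[[-0.004 -1.    -0.012]
 [-0.995  0.005 -0.098]
 [ 0.098  0.012 -0.995]] [[397.858   0.    277.704]
 [  0.    397.858 213.474]
 [  0.      0.      1.   ]]
side 0.02337545861888003 [ -43.792 -874.632 1085.268]
[[ 0.82  -0.572 -0.002]
 [-0.382 -0.545 -0.746]
 [ 0.426  0.613 -0.666]] [[490.109   0.    288.625]
 [  0.    490.109 207.283]
 [  0.      0.      1.   ]]
{'clock': 0.1, 'joint_positions': array([-1.322,  0.412, -0.013,  1.597,  0.006,  1.134, -0.082]), 'dq': array([ 0.001, -0.002,  0.   , -0.001, -0.001, -0.003,  0.   ]), 'effort': array([  0.002, -58.91 ,   0.644, -29.171,  -0.054,   0.015,   0.   ]), 'ee_pos': array([194.589, 593.484, 221.926]), 'ee_rot': array([ 0.158,  0.987, -0.001, -0.   ]), 'wrist_force': array([ 0.052,  0.388, -0.173]), 'ft_torque': array([-0.035,  0.023,  0.053]), 'finger_force': 0.0, 'width': 88.02313483604532}
```

View pics/top0.png

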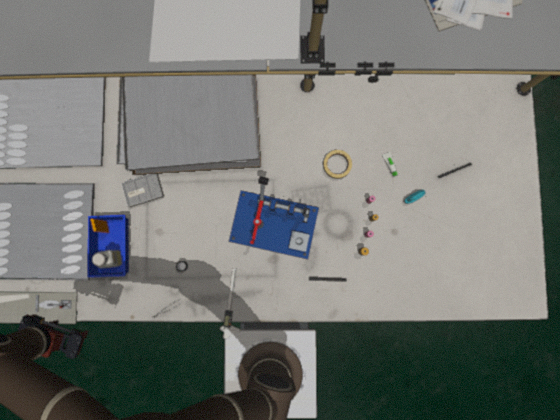

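View pics/side0.png

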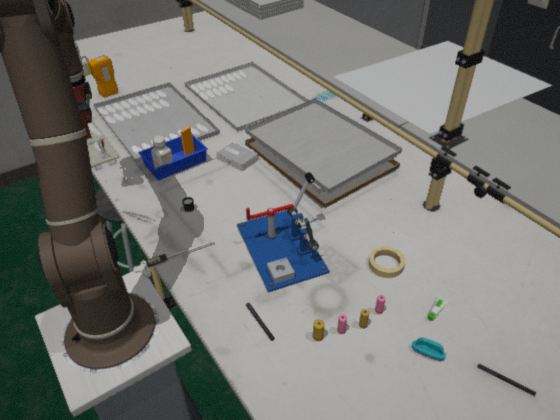

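The top view shows brass pins at (374,217) and (364,251), with pink look-alikes at (370,198) and (368,234). It also shows the fixture at (275,225), its bore block at (299,241), the red catch around (257,222), the grip at (263,178), the loupe at (181,266), the roll at (337,164), and pens at (327,279) and (455,170). Next I'll measure the pins and fixture and look at an enlarged crop.

Run:
```python
from h import *
np.set_printoptions(precision=1,suppress=True)
S=cv2.cvtColor(cv2.imread("pics/side0.png"),cv2.COLOR_BGR2HSV); T=cv2.cvtColor(cv2.imread("pics/top0.png"),cv2.COLOR_BGR2HSV)
for n,I,(x0,x1,y0,y1) in(("top",T,(345,390,185,265)),("side",S,(300,400,280,350))):
    m=cv2.inRange(I,(10,110,50),(30,255,255)); k=np.zeros_like(m);k[y0:y1,x0:x1]=m[y0:y1,x0:x1]
    N,_,st,ce=cv2.connectedComponentsWithStats(k)
    for i in range(1,N):
        if st[i,4]>15: print(n,st[i],ce[i],onz(n,*ce[i],30), onz(n,*ce[i],60))
m=cv2.inRange(T,(100,120,40),(125,255,255)); m[:,:200]=0;m[:,340:]=0; m[:170]=0;m[280:]=0
m=cv2.morphologyEx(m,cv2.MORPH_CLOSE,np.ones((3,3)))
c=max(cv2.findContours(m,0,2)[0],key=cv2.contourArea); p=np.array([onz("top",*q[0],12)[:2] for q in cv2.convexHull(c)],np.float32)
r=cv2.minAreaRect(p); print(r); print(cv2.boxPoints(r))
def blob(I,lo,hi,b):
    k=cv2.inRange(I,lo,hi); z=np.zeros_like(k); z[b[2]:b[3],b[0]:b[1]]=k[b[2]:b[3],b[0]:b[1]]; return z
a=cv2.imread("pics/top0.png")[165:290,215:395]; b=cv2.imread("pics/side0.png")[165:350,230:400]
a=cv2.resize(a,(432*1,300),interpolation=cv2.INTER_CUBIC); b=cv2.resize(b,None,fx=2.2,fy=2.2,interpolation=cv2.INTER_CUBIC)
o=np.zeros((410,810,3),np.uint8); o[:300,:432]=a; b=b[:410,:374]; o[:b.shape[0],432:432+b.shape[1]]=b; cv2.imwrite("pics/crop1.png",o[:,:800])
```

```text
top [371 215   7   5  28] [374.2 217.1] [ 543.9 -367.4   30. ] [ 541.2 -360.5   60. ]
top [360 248   9   7  49] [364.  250.9] [ 425.4 -328.5   30. ] [ 425.3 -322.4   60. ]
side [360 309   9  19 125] [363.8 318.1] [ 544.4 -365.7   30. ] [ 527.7 -380.2   60. ]
side [314 320  10  21 181] [318.3 329.7] [ 427.  -326.4   30. ] [ 413.6 -341.9   60. ]
((522.71337890625, -12.263641357421875), (283.65203857421875, 185.1370849609375), 77.06419372558594)
[[ 400.7 -129.8]
 [ 581.2 -171.2]
 [ 644.7  105.2]
 [ 464.2  146.7]]
```

View pics/crop1.png

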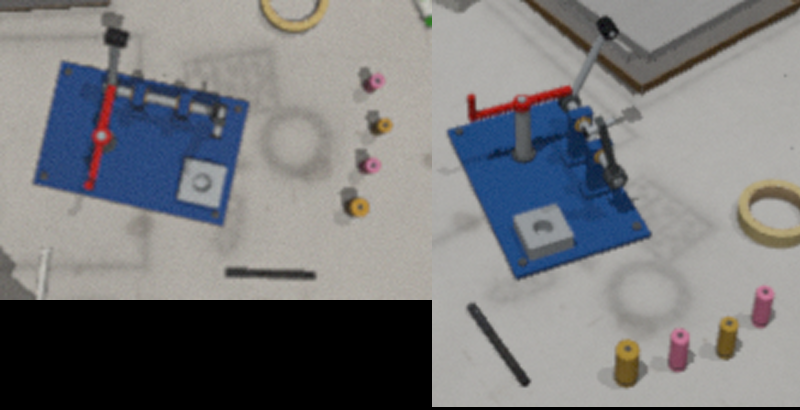

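The crop shows the two brass pins: top (364,251) / side (318,330), which is wider, and top (374,217) / side (364,318), which is thinner. The pink ones don't count. The far pin at about (544,-366) looks like the 22 mm one, and the grip width will confirm that. I'll refine the fixture and work out the move.

```bash
cat >> h.py <<'E'
from scipy.spatial.transform import Rotation as Ro
YAW=-0.2256
def fx(x,y,z=0,o=(480.3,-18)):
    c,s=np.cos(YAW),np.sin(YAW); return np.array([o[0]+c*x-s*y,o[1]+s*x+c*y,z])
def row(pos,ang=np.pi/2+YAW):  # ang: world angle of tool y
    s=ctrl.sense(); R=Ro.from_quat(s["ee_rot"]); y=np.array([np.cos(ang),np.sin(ang),0]); z=np.array([0,0,-1.]); 
    T=Ro.from_matrix(np.column_stack([np.cross(y,z),y,z])); return np.round(np.r_[R.inv().apply(np.array(pos)-s["ee_pos"])/10,(R.inv()*T).as_rotvec()],3)
E
python3 - <<'E'
from h import *
np.set_printoptions(precision=1,suppress=True)
T=cv2.cvtColor(cv2.imread("pics/top0.png"),cv2.COLOR_BGR2HSV);S=cv2.cvtColor(cv2.imread("pics/side0.png"),cv2.COLOR_BGR2HSV)
print("bore exp",fx(0,-85,35),proj("top",fx(0,-85,35)),proj("side",fx(0,-85,35)))
for n,I,(x0,x1,y0,y1) in(("top",T,(286,312,229,252)),("side",S,(262,298,257,285))):
    k=cv2.inRange(I,(0,0,100),(180,90,255)); m=np.zeros_like(k); m[y0:y1,x0:x1]=k[y0:y1,x0:x1]
    c=max(cv2.findContours(m,0,2)[0],key=cv2.contourArea); r=cv2.minAreaRect(cv2.convexHull(c)); print(n,r,onz(n,*r[0],35))
for n,I,(x0,x1,y0,y1) in(("top",T,(235,275,185,255)),("side",S,(235,300,195,230))):
    k=cv2.inRange(I,(0,130,70),(8,255,255))|cv2.inRange(I,(172,130,70),(180,255,255)); m=np.zeros_like(k); m[y0:y1,x0:x1]=k[y0:y1,x0:x1]
    ys,xs=np.nonzero(m); i=ys.argmax() if n=="top" else xs.argmin(); print(n,"red end",xs[i],ys[i],onz(n,xs[i],ys[i],147 if n=="top" else 130))
for q,X in dict(peg=fx(-40,67,130),grip=fx(46,70,200),bore=fx(0,-85,35)).items(): print(q,X,proj("top",X),proj("side",X))
print(row([544,-366,320]))
E
```

```text
bore exp [ 461.3 -100.8   35. ] [298.8 240.9] [279.5 267. ]
top ((298.62353515625, 240.69410705566406), (18.439088821411133, 18.65601921081543), 12.52880859375) [ 462.1 -100.1   35. ]
side ((279.8918762207031, 267.6486511230469), (17.498111724853516, 23.673913955688477), 72.89727020263672) [ 461.  -103.5   35. ]
top red end 251 243 [452.   57.5 147. ]
side red end 247 208 [465.7  72.5 130. ]
peg [456.3  56.2 130. ] [251.8 241.8] [247.1 212.3]
grip [540.8  39.9 200. ] [255.4 213.9] [274.  185.9]
bore [ 461.3 -100.8   35. ] [298.8 240.9] [279.5 267. ]
[-63.1 -80.3  -9.7  -0.    0.   -0.1]
```

Emit:
drive_tool(commands=[[-2,-2.5,-2,0,0,0],[-4,-5,-6,0,0,-0.05],[-63,-80.3,-9.7,0,0,-0.09],[-63,-80.3,-9.7,0,0,-0.09],[-63,-80.3,-9.7,0,0,-0.09],[-63,-80.3,-9.7,0,0,-0.09],[-63,-80.3,-9.7,0,0,-0.09],[-63,-80.3,-9.7,0,0,-0.09],[-63,-80.3,-9.7,0,0,-0.09],[-63,-80.3,-9.7,0,0,-0.09],[-63,-80.3,-9.7,0,0,-0.09],[-63,-80.3,-9.7,0,0,-0.09]], claw=8.7)

```text
clock: 1.3
ee_pos: [387.2, 62.8, 301.6]
ee_rot: [0.113, 0.994, 0.0, 0.0]
wrist_force: [0.7, 0.9, -0.6]
width: 86.9
finger_force: 0.0
```

```bash
python3 -c "
from h import *
print(ctrl.sense()['ee_pos'],row([544,-366,120]))"
```

```text
[387.21002113  62.82915663 301.59736396] [-2.4915e+01 -3.8273e+01  1.8139e+01  1.0000e-03  0.0000e+00 -1.0000e-03]
```

Emit:
drive_tool(commands=[[-24.9,-38.3,0,0,0,0],[-24.9,-38.3,0,0,0,0],[-24.9,-38.3,0,0,0,0],[-24.9,-38.3,0,0,0,0],[-24.9,-38.3,0,0,0,0],[-24.9,-38.3,0,0,0,0],[-24.9,-38.3,0,0,0,0],[-24.9,-38.3,0,0,0,0],[-24.9,-38.3,0,0,0,0],[-24.9,-38.3,0,0,0,0],[-24.9,-38.3,18,0,0,0],[-24.9,-38.3,18,0,0,0]])

```text
clock: 2.5
ee_pos: [544.0, -365.1, 200.8]
ee_rot: [0.114, 0.994, -0.001, 0.001]
wrist_force: [0.7, 0.0, -0.8]
width: 87.0
finger_force: 0.0
```

```bash
python3 -c "
from h import *
print(ctrl.sense()['ee_pos'],row([544,-366,29]))"
```

```text
[ 543.95026613 -365.07012675  200.8461943 ] [ 1.3000e-02 -7.7000e-02  1.7185e+01 -1.0000e-03  2.0000e-03 -2.0000e-03]
```

Emit:
drive_tool(commands=[[0,-0.1,4,0,0,0],[0,-0.1,8,0,0,0],[0,-0.1,12,0,0,0],[0,-0.1,15,0,0,0],[0,-0.1,17.2,0,0,0],[0,-0.1,17.2,0,0,0]])

```text
clock: 3.1
ee_pos: [541.7, -362.9, 26.1]
ee_rot: [0.113, 0.994, 0.001, -0.003]
wrist_force: [0.5, -0.3, 0.3]
width: 87.0
finger_force: 0.0
```

Emit:
drive_tool(commands=[[0,0,0,0,0,0],[0,0,0,0,0,0],[0,0,0,0,0,0],[0,0,0,0,0,0],[0,0,0,0,0,0],[0,0,0,0,0,0],[0,0,0,0,0,0],[0,0,0,0,0,0]], claw=1.5, squeeze=15)

```text
clock: 3.9
ee_pos: [543.5, -365.2, 29.5]
ee_rot: [0.113, 0.994, 0.0, -0.0]
wrist_force: [0.1, 0.5, -0.8]
width: 26.7
finger_force: 0.0
```

Emit:
drive_tool(commands=[[0,0,0,0,0,0],[0,0,0,0,0,0],[0,0,0,0,0,0],[0,0,0,0,0,0]])

```text
clock: 4.3
ee_pos: [543.5, -365.2, 29.5]
ee_rot: [0.113, 0.994, 0.0, -0.0]
wrist_force: [0.5, 0.8, 0.7]
width: 21.5
finger_force: 15.0
```

Run:
```python
from h import *
np.set_printoptions(precision=2,suppress=True)
s=ctrl.sense();print(s['ee_pos'],s['width'],s['finger_force'])
im=vision.grab_frame("side"); cv2.imwrite("pics/grip.png",cv2.resize(cv2.cvtColor(im,cv2.COLOR_RGB2BGR)[180:400,230:500],(736,600)))
```

```text
[ 543.46 -365.19   29.48] 21.506633464109477 14.971809422713704
```

View pics/grip.png

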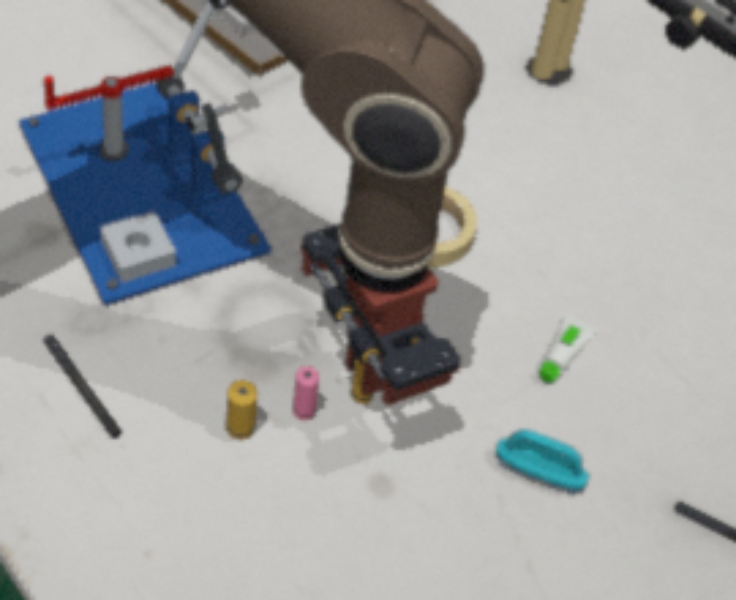

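The width settled at 21.5 mm, so this is the 22 mm pin. The picture shows it held at about crop (362,385), with the fat one left standing at (241,408). I'll lift it and carry it to the bore.

Emit:
drive_tool(commands=[[0,0,-2,0,0,0],[0,0,-6,0,0,0],[0,0,-11,0,0,0],[0,0,-11,0,0,0]])

```text
clock: 4.75
ee_pos: [545.8, -368.1, 146.0]
ee_rot: [0.113, 0.994, -0.002, 0.004]
wrist_force: [0.9, -0.1, -1.3]
width: 21.5
finger_force: 15.0
```

```bash
python3 -c "
from h import *
print(ctrl.sense()['ee_pos'],ctrl.sense()['width'],row([461.5,-100.5,140]))"
```

```text
[ 545.76921984 -368.09508724  145.96876723] 21.531858001736865 [ 1.4248e+01  2.4172e+01  3.9000e-01 -3.0000e-03  9.0000e-03 -2.0000e-03]
```

Emit:
drive_tool(commands=[[2,3.5,0,0,0,0],[4.5,7.8,0,0,0,0],[7,12.1,0,0,0,0],[9.5,16.4,0,0,0,0],[12,20.7,0,0,0,0],[13.2,22.8,0,0,0,0],[13.9,23.95,0,0,0,0],[13.9,23.95,0,0,0,0],[13.9,23.95,0,0,0,0],[13.9,23.95,0,0,0,0]])

```text
clock: 5.75
ee_pos: [462.1, -101.7, 139.5]
ee_rot: [0.114, 0.994, -0.0, 0.0]
wrist_force: [-0.6, -0.7, -1.2]
width: 21.9
finger_force: 15.0
```

```bash
python3 -c "
from h import *
print(ctrl.sense()['ee_pos'],ctrl.sense()['width'],row([461.5,-100.5,70]))
im=vision.grab_frame('side'); im2=vision.grab_frame('top')
o=np.hstack([cv2.resize(im[200:300,220:340],(480,400)),cv2.resize(im2[190:290,260:340],(320,400))]); cv2.imwrite('pics/over.png',o[:,:,::-1])"
```

```text
[ 462.1218847  -101.69187595  139.48374346] 21.923528632220176 [ 9.100e-02  1.060e-01  6.948e+00 -1.000e-03  0.000e+00 -2.000e-03]
```

View pics/over.png

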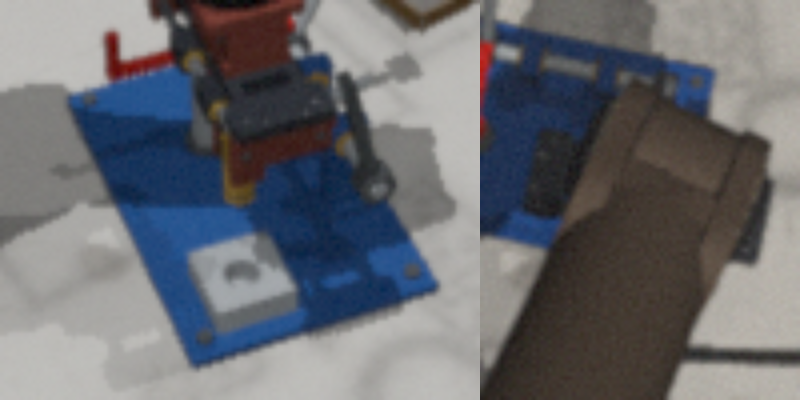

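The side view shows the pin upright above the bore: the pin is at crop column 239 and the bore at 241. I'll descend gently, shifting 1 mm along each tool axis.

Emit:
drive_tool(commands=[[0.05,0.08,2,0,0,0],[0.05,0.08,4,0,0,0],[0.05,0.08,6,0,0,0],[0.05,0.08,7,0,0,0],[0.05,0.08,7,0,0,0],[0.05,0.08,7,0,0,0]])

```text
clock: 6.45
ee_pos: [461.8, -100.4, 69.8]
ee_rot: [0.114, 0.994, -0.0, 0.0]
wrist_force: [-0.3, -0.7, -0.6]
width: 21.7
finger_force: 15.0
```

Emit:
drive_tool(commands=[[0,0,0.2,0,0,0],[0,0,0.4,0,0,0],[0,0,0.6,0,0,0],[0,0,0.8,0,0,0],[0,0,0.8,0,0,0]])

```text
clock: 6.95
ee_pos: [461.9, -100.1, 61.6]
ee_rot: [0.113, 0.994, -0.0, 0.0]
wrist_force: [0.0, -1.4, 0.3]
width: 21.6
finger_force: 15.0
```

Emit:
drive_tool(commands=[[0,0,0.3,0,0,0],[0,0,0.6,0,0,0],[0,0,0.9,0,0,0],[0,0,1.2,0,0,0],[0,0,1.5,0,0,0],[0,0,1.8,0,0,0],[0,0,1.8,0,0,0]])

```text
clock: 7.65
ee_pos: [461.8, -100.8, 43.1]
ee_rot: [0.114, 0.994, -0.001, 0.0]
wrist_force: [1.2, -5.6, -2.5]
width: 21.7
finger_force: 15.0
```

Emit:
drive_tool(commands=[[0,0,0,0,0,0],[0,0,0,0,0,0],[0,0,0,0,0,0],[0,0,0,0,0,0],[0,0,0,0,0,0],[0,0,0,0,0,0],[0,0,-3,0,0,0],[0,0,-7,0,0,0],[0,0,-12,0,0,0],[0,0,-17,0,0,0],[0,0,-21,0,0,0],[0,0,-21,0,0,0]], claw=6)

```text
clock: 8.85
ee_pos: [464.0, -100.4, 258.1]
ee_rot: [0.113, 0.994, 0.001, 0.004]
wrist_force: [0.3, 0.5, -0.1]
width: 60.2
finger_force: 0.0
```

Run:
```python
from h import *
np.set_printoptions(precision=2,suppress=True)
print(ctrl.sense()['ee_pos'],ctrl.sense()['width'])
im=vision.grab_frame('side'); cv2.imwrite('pics/seat.png',cv2.resize(im[170:310,210:350],(600,600))[:,:,::-1])
p=fx(-40,67,130)
print(p, fx(30,67,110), row([p[0],p[1],260]), fx(0,-85,73))
```

```text
[ 464.05 -100.43  258.14] 60.234987188090955
[456.3   56.25 130.  ] [524.53  40.59 110.  ] [ 4.13 15.04 -0.41  0.    0.   -0.  ] [ 461.29 -100.85   73.  ]
```

View pics/seat.png

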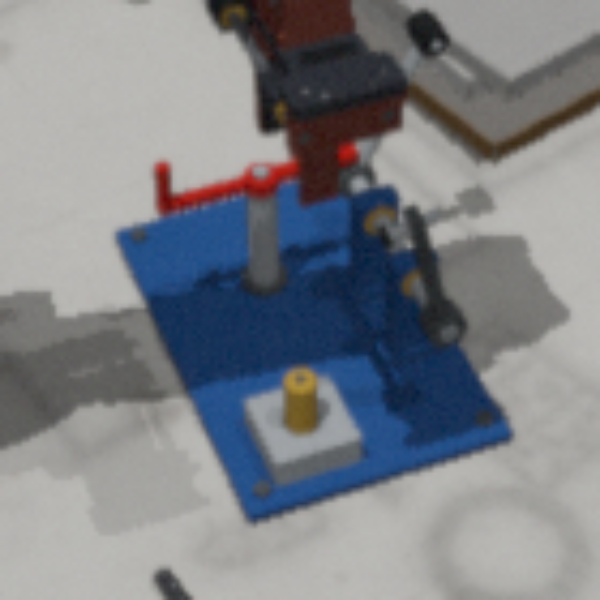

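The pin stands seated in the bore at crop (300,400), and the catch is closed with its peg at crop (163,185). I'll close the fingers and go to the right of the peg.

Emit:
drive_tool(commands=[[1.5,4,0,0,0,0],[3,8,0,0,0,0],[4,12.3,0,0,0,0],[4,12.3,0,0,0,0],[4,12.3,3,0,0,0],[4,12.3,6,0,0,0],[4,12.3,9,0,0,0],[4,12.3,11.5,0,0,0],[4,12.3,13,0,0,0],[4,12.3,13,0,0,0],[4,12.3,13,0,0,0]], claw=0)

```text
clock: 10.0
ee_pos: [449.8, 28.3, 123.1]
ee_rot: [0.114, 0.994, -0.001, -0.001]
wrist_force: [0.2, -0.2, -0.7]
width: 0.4
finger_force: 0.0
```

Run:
```python
from h import *
np.set_printoptions(precision=2,suppress=True)
s=ctrl.sense();print(s['ee_pos'],s['width'],s['wrist_force'],row([*fx(-40,42)[:2],122]))
```

```text
[449.75  28.3  123.1 ] 0.40732785331031557 [ 0.25 -0.18 -0.71] [-0.01  0.37  0.11 -0.   -0.   -0.  ]
```

Emit:
drive_tool(commands=[[0,1.1,0,0,0,0],[0.15,2.2,0,0,0,0],[0.2,3.2,0,0,0,0],[0.1,4.3,0,0,0,0],[-0.2,5.3,0,0,0,0],[-0.65,6.3,0,0,0,0],[-1.25,7.2,0,0,0,0],[-2,8,0,0,0,0],[-2.8,8.7,0,0,0,0],[-4,9.5,0,0,0,0],[-4.7,9.7,0,0,0,0],[-4.9,9.8,0,0,0,0]])

```text
clock: 11.2
ee_pos: [519.9, 113.8, 123.1]
ee_rot: [0.113, 0.994, -0.0, -0.001]
wrist_force: [-5.4, 1.8, 3.2]
width: 0.6
finger_force: 2.7
```

Emit:
drive_tool(commands=[[0,0,0,0,0,0],[-0.3,0,0,0,0,0],[-0.3,0,0,0,0,0]])

```text
clock: 11.5
ee_pos: [520.2, 113.7, 123.0]
ee_rot: [0.113, 0.994, 0.0, -0.003]
wrist_force: [-9.8, 3.0, 5.9]
width: 0.6
finger_force: 4.9
```

Run:
```python
from h import *
np.set_printoptions(precision=2,suppress=True)
s=ctrl.sense();print(s['ee_pos'],s['width'],s['wrist_force'])
im=vision.grab_frame('side'); cv2.imwrite('pics/catch.png',cv2.resize(im[170:310,210:350],(600,600))[:,:,::-1])
```

```text
[520.24 113.69 123.  ] 0.6418364131296145 [-9.83  3.01  5.9 ]
```

View pics/catch.png

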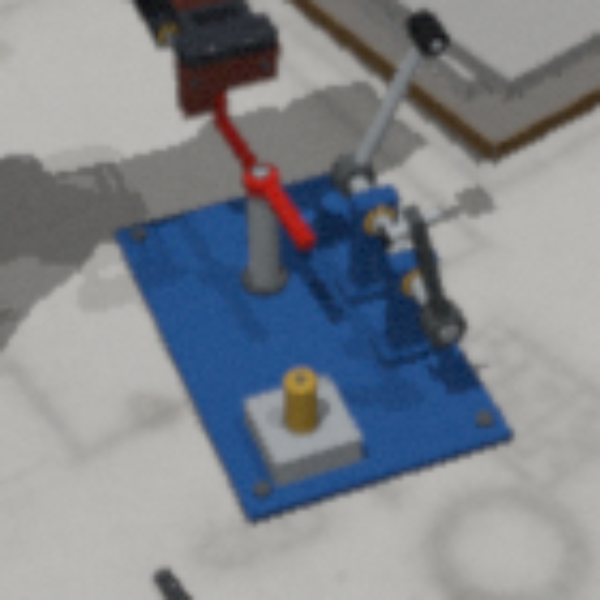

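The catch is fully open and at its stop: peg at crop (215,105), nose at crop (308,240). The lever is still at rest with its grip at crop (428,35). I'll back off, rise, and check the grip position against the first pictures.

Emit:
drive_tool(commands=[[0.8,0,0,0,0,0],[1.2,-0.3,-2,0,0,0],[1.2,-0.3,-6,0,0,0],[1.2,-0.3,-11,0,0,0],[1.2,-0.3,-15.5,0,0,0],[1.2,-0.3,-15.5,0,0,0],[1.2,-0.3,-15.5,0,0,0]], claw=6)

```text
clock: 12.25
ee_pos: [511.1, 112.6, 279.4]
ee_rot: [0.113, 0.994, 0.001, 0.001]
wrist_force: [-0.1, -0.0, -0.2]
width: 53.1
finger_force: 0.0
```

Run:
```python
from h import *
np.set_printoptions(precision=2,suppress=True)
g=fx(154,70,200); print(g)
for n,b in(("top",(252,275,168,192)),("side",(300,320,170,184))):
    I=cv2.imread(f"pics/{n}0.png",0); k=(I<70); m=np.zeros_like(k); m[b[2]:b[3],b[0]:b[1]]=k[b[2]:b[3],b[0]:b[1]]
    ys,xs=np.nonzero(m); print(n,proj(n,g),xs.mean(),ys.mean(),len(xs),xs.min(),xs.max(),ys.min(),ys.max(),onz(n,xs.mean(),ys.mean(),200))
print(ctrl.sense()['ee_pos'],row([g[0],g[1],275]))
```

```text
[646.06  15.78 200.  ]
top [263.16 180.35] 262.9655172413793 180.31034482758622 58 259 267 177 184 [646.18  16.37 200.  ]
side [308.71 177.05] 309.06849315068496 177.35616438356163 73 304 314 173 183 [646.05  14.03 200.  ]
[511.07 112.58 279.41] [-15.33  -6.4    0.46   0.     0.    -0.  ]
```

Emit:
drive_tool(commands=[[-3,-1.3,0,0,0,0],[-7,-3,0,0,0,0],[-11,-4.6,0,0,0,0],[-14,-5.9,0,0,0,0],[-15.3,-6.4,0,0,0,0],[-15.3,-6.4,0,0,0,0],[-15.3,-6.4,3,0,0,0],[-15.3,-6.4,6,0,0,0],[-15.3,-6.4,8.5,0,0,0],[-15.3,-6.4,9.8,0,0,0],[-15.3,-6.4,9.8,0,0,0],[-15.3,-6.4,9.8,0,0,0]], claw=5.5)

```text
clock: 13.45
ee_pos: [645.3, 16.1, 181.1]
ee_rot: [0.113, 0.994, -0.0, 0.0]
wrist_force: [0.4, 0.6, 0.1]
width: 54.9
finger_force: 0.0
```

Emit:
drive_tool(commands=[[0,0,0,0,0,0],[0,0,0,0,0,0],[0,0,0,0,0,0],[0,0,0,0,0,0],[0,0,0,0,0,0],[0,0,0,0,0,0],[0,0,0,0,0,0]], claw=2, squeeze=40)

```text
clock: 14.15
ee_pos: [645.4, 14.5, 181.1]
ee_rot: [0.114, 0.994, -0.001, 0.0]
wrist_force: [-1.4, -5.1, 4.6]
width: 29.6
finger_force: 40.0
```

Run:
```python
from h import *
np.set_printoptions(precision=2,suppress=True)
s=ctrl.sense(); print(s['ee_pos'],s['width'],s['finger_force'],s['wrist_force'])
g=lambda q:np.array([100-125*np.sin(q-.45),87+125*np.cos(q-.45)])
for q in np.arange(0.05,1.36,.1): print(round(q,2),np.round((g(0)-g(q))/10,2))
print((g(0)-g(1.35))/10)
```

```text
[645.44  14.54 181.07] 29.579196457358634 40.00029265880585 [-1.4  -5.13  4.64]
0.05 [ 0.57 -0.26]
0.15 [ 1.74 -0.69]
0.25 [ 2.95 -1.  ]
0.35 [ 4.19 -1.18]
0.45 [ 5.44 -1.24]
0.55 [ 6.68 -1.18]
0.65 [ 7.92 -1.  ]
0.75 [ 9.13 -0.69]
0.85 [10.3  -0.26]
0.95 [11.43  0.29]
1.05 [12.5   0.94]
1.15 [13.49  1.7 ]
1.25 [14.4   2.55]
1.35 [15.23  3.49]
[15.23  3.49]
```

The grip is pinched (29.6 mm). I'll pull it along its arc.

Emit:
drive_tool(commands=[[0.6,-0.1,-0.26,0,0,0],[1.2,-0.1,-0.5,0,0,0],[1.8,-0.1,-0.7,0,0,0],[2.4,-0.1,-0.85,0,0,0],[3,-0.1,-1,0,0,0],[3.6,-0.1,-1.1,0,0,0],[4.2,-0.1,-1.18,0,0,0],[4.8,-0.1,-1.22,0,0,0],[5.4,-0.1,-1.24,0,0,0],[6.1,-0.1,-1.22,0,0,0],[6.7,-0.1,-1.18,0,0,0],[6.7,-0.1,-1.18,0,0,0]])

```text
clock: 15.35
ee_pos: [578.9, 29.7, 192.9]
ee_rot: [0.113, 0.994, 0.0, -0.0]
wrist_force: [0.2, -4.8, 4.7]
width: 29.7
finger_force: 40.0
```

Emit:
drive_tool(commands=[[1.24,0,0.18,0,0,0],[2.45,0,0.5,0,0,0],[3.6,0,0.92,0,0,0],[4.75,0,1.47,0,0,0],[5.8,0,2.1,0,0,0],[6.3,0,2.5,0,0,0],[6.8,0,2.9,0,0,0],[7.3,0,3.3,0,0,0],[7.7,0,3.75,0,0,0],[8.15,0,4.2,0,0,0],[8.5,0,4.65,0,0,0],[8.5,0,4.65,0,0,0]])

```text
clock: 16.55
ee_pos: [496.7, 48.4, 146.3]
ee_rot: [0.113, 0.994, -0.0, 0.0]
wrist_force: [0.1, -6.9, 10.2]
width: 29.9
finger_force: 40.0
```

Emit:
drive_tool(commands=[[0.1,0,0.15,0,0,0],[0.2,0,0.25,0,0,0],[0.2,0,0.25,0,0,0],[0.2,0,0.25,0,0,0]])

```text
clock: 16.95
ee_pos: [496.2, 48.6, 145.4]
ee_rot: [0.114, 0.994, 0.0, 0.001]
wrist_force: [-2.7, -8.2, 23.4]
width: 29.9
finger_force: 40.0
```

Run:
```python
from h import *
np.set_printoptions(precision=2,suppress=True)
s=ctrl.sense(); c,sn=np.cos(YAW),np.sin(YAW); d=s['ee_pos'][:2]-[480.3,-18]
x=c*d[0]+sn*d[1]; z=s['ee_pos'][2]+19; print(x,-sn*d[0]+c*d[1],z,'q~',.45+np.arctan2(100-x,z-87),np.hypot(100-x,z-87),s['wrist_force'],s['width'],s['finger_force'])
im=vision.grab_frame('side'); cv2.imwrite('pics/end.png',cv2.resize(im[170:350,210:390],(600,600))[:,:,::-1])
```

```text
0.6083058969951445 68.46820353885197 164.40712165964752 q~ 1.3591110999678488 125.97845585772498 [-2.67 -8.25 23.36] 29.915428508820057 40.003915429115295
```

View pics/end.png

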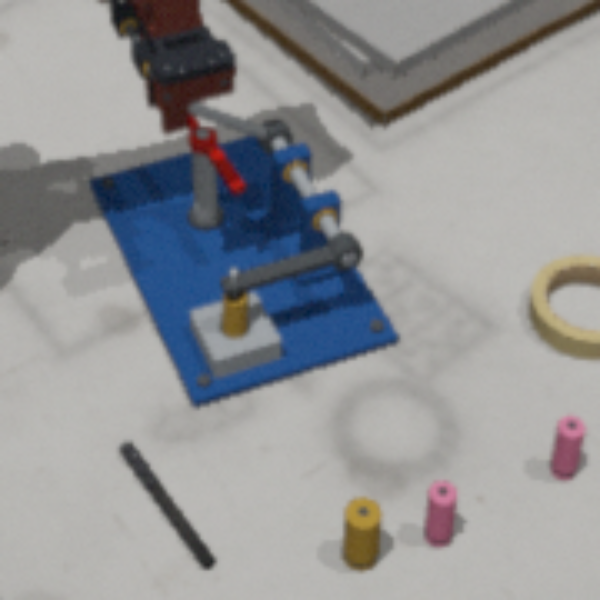

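The lever is at its stop (about 1.35 rad) and the pad is on the pin at crop (235,300). The catch is open, and the fat pin stands at crop (362,533).

Emit:
drive_tool(commands=[[0,0,0,0,0,0],[0,0,0,0,0,0],[0,0,0,0,0,0]])

```text
clock: 17.3
ee_pos: [496.2, 48.6, 145.4]
ee_rot: [0.114, 0.994, 0.0, 0.001]
wrist_force: [-2.4, -8.3, 23.3]
width: 29.5
finger_force: 40.0
```

```bash
python3 -c "
from h import *
print(ctrl.sense()['wrist_force'],ctrl.sense()['ee_pos']); print(ctrl.hand_in())"
```

```text
[-2.35716938 -8.31372919 23.32959097] [496.18286762  48.57376299 145.39775031]
the job is handed in; nothing more can be done
None
```

I handed the job in at 17.3 s with the 22 mm pin seated in the bore, the catch fully open and the lever held at its stop (about 1.35 rad) with its pad on the pin; the fat pin was left standing untouched, and the hand-in gave no verdict.

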